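# Free the sample carousel, turn the small tin to the pointer and hold it there

### The arm

A 6-joint arm with a two-finger parallel gripper is mounted at the origin on a cart in front of the work surface, level with it; the furniture and walls round the work are solid. World frame = base frame: x ahead of the robot, y to its left, z up, the work surface at z = 0. Lengths are in m, angles in degrees, forces in N, time in s.
With the tool pointing down it reaches from about 0.375 to 0.75 m from the base axis. Payload 9 kg.
Tool frame: the origin (TCP) lies where the fingers leave the gripper's body, on its centre line; the fingertips stand 73 mm ahead of it and the grasp point (between the pads) lies 54 mm ahead of it (robot.tip_reach is the distance from the TCP to the fingertips, in m); z points along the fingers, y is the line along which they close (so a half turn about z gives the same grasp; the last joint's range is limited). The gripper opens to 85 mm and grips with 20 to 120 N. Pads are 22 mm wide; open, the fingers measure 114 mm over their backs; the gripper's body (76 mm by 85 mm) begins 54 mm behind the grasp point. The pads swing forward as they close: fully open they stand 13 mm farther back than shut.
Start: joints at [55.881, 5.964, 5.575, 89.605, 0, 77.527], TCP at [0.221, 0.558, 0.304] pointing down, gripper open.
Joint ranges: [-171.21, 171.21], [-48.23, 106.86], [-62.78, 66.21], [-105.2, 120.99], [-86.42, 89.51], [-180, 180]. Speed limits (degrees/s): [127.2, 127.2, 147.25, 180, 180, 180].

### API

Orientations are given as [roll, pitch, yaw] about the fixed x, y, z axes, in that order (R = Rz(yaw) Ry(pitch) Rx(roll)).
In Python, from plant import robot gives the robot as it stands. Calls block until the motion is done:
- robot.move_pose(position, orientation): joint-space move of the TCP to a pose.
- robot.line_to(position, vel=0.15, rotation=None, guard=None): straight line of the TCP; rotation=None keeps the orientation; vel is the mean speed in m/s. With guard (N) it stops when the force on the tool has changed by that much, and returns True; else False.
- robot.goto_joints(angles): joint-space move.
- robot.set_gripper(opening): finger opening in m; the grip force is fixed at half the most; returns when the fingers have stopped.
- robot.pause(seconds).
- robot.ik(position, orientation): joint angles nearest the present ones, or None.
- robot.observe(): the state.
- robot.grab_frame(name): name is "scene" or "top"; returns the picture (384x512x3 uint8, blue, green, red); there is no depth.
- robot.get_calibration(name): a dict with "vertical_fov" (degrees; the focal length in pixels is half the picture's height over the tangent of half this angle, whatever the lens; pixels are square), "cx", "cy" (the principal point, pixels), "k1" (the pictures are not rectified: a ray, as slopes to the right and down, at radius r is drawn at 1 + k1 r^2 times it, then the intrinsics apply), "rvec" (rotation vector, rad) and "tvec" (3), from world to camera coordinates, as OpenCV has them. Camera axes: x right, y down, z forward; pixel columns grow to the right and rows downward; lengths in m; the calibration is good to about 2 mm. A picture is of the moment at which its call begins. get_calibration takes no time and is no camera call.
A pose or a line that the arm cannot do raises robot.IKError and nothing moves.
- robot.job_done(): hands the job in; it is judged then, once.
The state is a dict: "time": time; "q": joint angles; "qvel": joint speeds; "joint_torque": joint torques, N m; "tool_pos": TCP position; "tcp_rot": TCP orientation; "ft_force": force on the tool from outside, world axes, zero at the start; "torque": the same for the moment, N m; "gripper_width": finger opening in m; "gripper_force": force on a finger pad.
Only numpy, scipy, OpenCV 4.12 (cv2) and the standard library are available. Lean on these libraries where they do the work, as an engineer would, in place of code of your own. Each camera call takes 0.05 s, during which the arm holds its last target. There are 200 camera calls.

### The job

Flip the cam lever of the sample carousel fully over to free the turntable, then turn the turntable by one of its upright posts until the small sample tin stands squarely at the pointer. A return spring pulls the turntable back when it is let go, so hold it still there: leave the lever open and finish with the post still in the gripper. Touch none of the tins, and leave the loose bolt, spanner and steel coupon beside the carousel where they are.

Things in the scene. Friction and masses are not known exactly. Their poses are not given: they have to be found in the camera images.
- carousel_base: fixed dark steel foot of the carousel. Origin: on the worktop (z = 0), on the turntable's axis. Its -x axis points from the axis to the pointer (roughly to the robot, within about 20 degrees); the cam lever is on its -y side.
- pointer (a point): the nose tip of the pointer, an upright steel fin 4 mm thick and 43 mm high (top above the worktop), 145 mm (nose) to 183 mm from the turntable's axis along the base's -x. The point is at height 40 mm. A tin stands at the pointer when its centre is on the line from the turntable's axis to this fin.
- turntable: aluminium disc, radius 135 mm, deck 28 mm above the worktop; turns either way, up to 3.8 rad, about its vertical z (origin: on the axis, at worktop height). Three pockets, each with a tin, lie 85 mm from the axis at 0, 120, 240 degrees from its +x; pins round them are 10 mm high, the hub 16 mm. Once freed, a spring pulls it back to its start angle, 0.2 N m per rad (1 to 5 N at a post).
- post_1 (a point): top centre of an upright round steel post on the turntable, 14 mm in diameter, 62 mm high above the deck (top 90 mm above the worktop), 118 mm from the axis at 60 degrees from the disc's +x, midway between two tins (their walls about 70 mm from the post's centre). The disc is turned and held by it; being round, it can turn within the grip.
- post_2 (a point): the like post at 180 degrees from the turntable's +x
- post_3 (a point): the like post at 300 degrees from the turntable's +x
- cam_lever (a joint): angle of the cam lever about its vertical pivot: about 0 shut (lever along the base's -x, a brake shoe locks the turntable), 1.57 fully open at its stop (lever along the base's -y, away from the disc). Seen from above it opens anticlockwise, with up to about 8 N at its grip, and stays open past 1.1 rad. The brake lets go at about 0.6 rad.
- lever_grip (a point): top centre of the lever's upright black round grip, 16 mm in diameter, 65 mm from the pivot; the grip's top is 76 mm above the worktop and it can be pinched from above over its upper 45 mm
- lever_pivot (a point): the lever's pivot axis, 172 mm from the turntable's axis along the base's -y; this point is 36 mm above the worktop
- tin_small: the smaller of the three plain aluminium tins, 58 mm in diameter and 37 mm high with its lid, loose in any one of the pockets; origin: centre of its underside, z up
- tin_big_1: a larger tin, 69 mm in diameter, 44 mm high, loose in another pocket; origin: centre of its underside
- tin_big_2: the other larger tin, 69 mm in diameter, 44 mm high; origin: centre of its underside
- bolt: bystander: steel hexagon bolt standing on its head in front and left of the carousel, 22 mm across, 58 mm high; origin: centre of its underside
- spanner: bystander: small spanner, 156 x 28 x 6 mm, lying left of the carousel; origin: centre of its underside
- coupon: bystander: steel plate with two holes, 50 x 80 x 6 mm, lying behind and right of the carousel; origin: centre of its underside
Not all that is in view belongs to the job. Leave any pink or purple look-alike of the tin_small alone.

How it is judged (in metres and radians):
On the way, in this order (a step that is already met when the one before it is completed fails the run):
1. the cam lever is flipped open (value of joint cam_lever above 1.2 rad), for 0.2 s.
2. the small tin is at the pointer, the turntable held still by the fingers (y of tin_small in the frame of carousel_base between -0.01 and 0.01 m and x of tin_small in the frame of carousel_base below -0.06 m and contact force between the fingers and turntable above 0.4 N and angular speed of turntable below 0.06 rad/s), for 0.5 s.
At the end, for the whole second after the job is handed in: The cam lever is open (beyond 1.2 rad); the small tin's centre is within 10 mm of the pointer's line, on the pointer's side; the turntable is at rest (under 0.06 rad/s) with the fingers bearing on it with more than 0.4 N; all three tins stand upright in their pockets on the deck (all of step 2 and value of joint cam_lever above 1.2 rad and angle between each of tin_small, tin_big_1, tin_big_2's own z axis and vertical below 0.15 rad and height (world z) of tin_small between 0.022 and 0.034 m and horizontal distance between each of tin_small, tin_big_1, tin_big_2 and turntable below 0.105 m and height (world z) of tin_big_1 between 0.022 and 0.034 m and height (world z) of tin_big_2 between 0.022 and 0.034 m); the arm keeps its last pose, push and grip.
It fails at once if the turntable is forced round (a post moved 20 mm) while the cam lever is shut (value of joint cam_lever below 0.35 rad and distance of post_1 from where it was at the start of the episode above 0.02 m).
It fails at once if a tin is touched by the robot (over 1 N) (contact force between any of the arm, the fingers and tin_small above 1 N or contact force between any of the arm, the fingers and tin_big_1 above 1 N or contact force between any of the arm, the fingers and tin_big_2 above 1 N).
It fails at once if the bolt, spanner or coupon is moved by over 20 mm or the bolt knocked over (distance of any of bolt, spanner, coupon from where it was at the start of the episode above 0.02 m or angle between bolt's own z axis and vertical above 0.4 rad).
It also fails if it takes over 58 s, if anything falls off the work surface, if the arm or the gripper's body presses on something with over 40 N, if the wrist force passes 120 N, or if a joint passes its speed limit or range.

## Working session

There is one attempt and no reset: what is moved stays moved. The work goes in short steps, each a Python script; the robot and the scene stay as the last script left them, time stands still between calls to the robot, and variables do not carry over. Pictures are saved under pics/ and viewed, at most 10 in all, crops included, and the job is handed in when it is done.

```bash
ls; mkdir -p pics; python3 - <<'E'
from plant import robot
import cv2
for n in("scene","top"):
    cv2.imwrite(f"pics/{n}0.png",robot.grab_frame(n)); c=robot.get_calibration(n); print(n,c)
o=robot.observe(); print(o['time'],o['tool_pos'],o['tcp_rot'],robot.tip_reach)
E
```

```text
pics
scene {'vertical_fov': 49.395614319328814, 'cx': 258.43779286649914, 'cy': 193.2277674577355, 'k1': -0.12710059980260766, 'rvec': array([ 1.99922115, -0.81281819,  0.4462003 ]), 'tvec': array([-0.32935938,  0.30140039,  0.68996107])}
top {'vertical_fov': 47.57694823329956, 'cx': 251.83047573373327, 'cy': 195.48098843824857, 'k1': -0.1316344567910069, 'rvec': array([ 2.18680103, -2.16673948,  0.09540488]), 'tvec': array([0.08689689, 0.53262812, 1.1447158 ])}
0.1 [0.22120285 0.5575065  0.30320646] [-1.79933754e+02 -1.67417732e-02  1.58350165e+02] 0.0726
```

View pics/scene0.png

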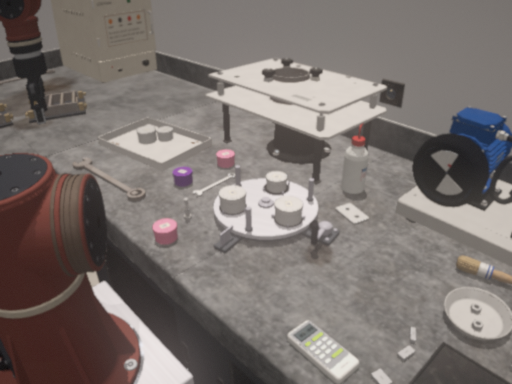

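View pics/top0.png

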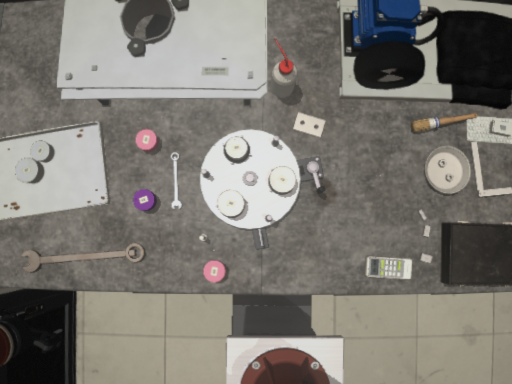

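The scene view shows the carousel at about (266,205). In the top view the disc is centred at about (250,179), with tins at (236,149), (282,180) and (231,204). The pointer is at (262,238) and the lever at (315,175). The pink tins at (146,140) and (214,271) and the purple one at (144,200) are look-alikes to leave alone. I'll enlarge both views to confirm the small tin.

```bash
cat > h.py <<'E'
import numpy as np, cv2
from plant import robot
def cam(n):
    c=robot.get_calibration(n); f=192/np.tan(np.radians(c['vertical_fov']/2))
    R=cv2.Rodrigues(np.array(c['rvec']))[0]; return c,f,R,-R.T@c['tvec']
def ray(n,p):
    c,f,R,C=cam(n); d=np.array([(p[0]-c['cx'])/f,(p[1]-c['cy'])/f]); s=d.copy()
    for _ in range(20): s=d/(1+c['k1']*(s@s))
    v=R.T@np.array([*s,1]); return C,v/np.linalg.norm(v)
def onz(n,p,z):
    C,v=ray(n,p); return C+v*(z-C[2])/v[2]
def tri(p,q):   # scene px, top px
    C1,a=ray("scene",p); C2,b=ray("top",q)
    s=np.linalg.lstsq(np.c_[a,-b],C2-C1,rcond=None)[0]
    P,Q=C1+s[0]*a,C2+s[1]*b; return (P+Q)/2,np.linalg.norm(P-Q)
def proj(n,X):
    c,f,R,C=cam(n); x=R@np.array(X)+c['tvec']; s=x[:2]/x[2]; s=s*(1+c['k1']*s@s); return s*f+[c['cx'],c['cy']]
E
python3 - <<'E'
import cv2,numpy as np
t=cv2.imread('pics/top0.png')[115:260,190:340]; s=cv2.imread('pics/scene0.png')[155:260,170:350]
cv2.imwrite('pics/topc.png',cv2.resize(t,None,fx=4,fy=4,interpolation=cv2.INTER_CUBIC))
cv2.imwrite('pics/scenec.png',cv2.resize(s,None,fx=4.4,fy=4.4,interpolation=cv2.INTER_CUBIC))
from h import *
im=cv2.imread('pics/top0.png'); m=(im.min(2)>180).astype(np.uint8)
cs=cv2.findContours(m,cv2.RETR_EXTERNAL,cv2.CHAIN_APPROX_NONE)[0]
for c in cs:
    if cv2.pointPolygonTest(c,(250,200),True)>-40 and cv2.contourArea(c)>3000:
        e=cv2.fitEllipse(cv2.convexHull(c)); print(e, onz('top',e[0],.028))
E
```

```text
((249.5263671875, 178.65045166015625), (98.78296661376953, 99.35286712646484), 71.75301361083984) [0.5766141  0.09839241 0.028     ]
```

View pics/topc.png

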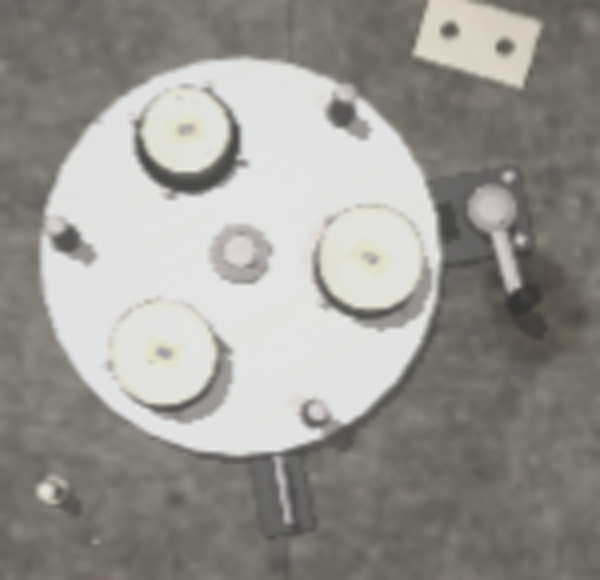

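View pics/scenec.png

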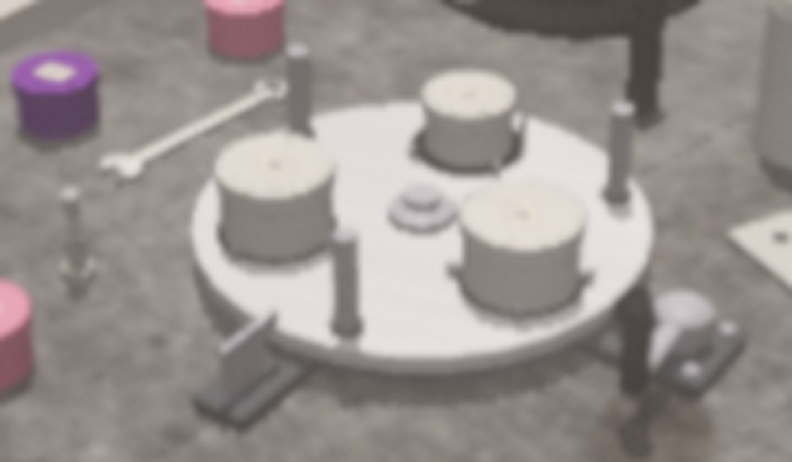

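The small tin candidates are the three plain aluminium tins. The one at top (236,148) / scene (277,175) is clearly the smallest in both crops. The tins at (282,180) and (231,204) are larger, and the pink and purple ones are decoys. Next I triangulate.

```bash
python3 - <<'E'
from h import *
np.set_printoptions(precision=4,suppress=True)
S=lambda x,y:(170+x/4.4-.4,155+y/4.4-.4); T=lambda x,y:(190+x/4-.4,115+y/4-.4)
pts={'A':((622,107),(345,93)),'B':((298,49),(56,227)),'C':((345,236),(316,409)),
'grip':((636,281),(525,295)),'pivot':((688,308),(491,207)),'nose':((275,316),(278,458)),'small':((469,90),(185,130)),'big1':((275,165),(164,352)),'big2':((522,214),(371,258)),'bolt':((70,193),(47,487))}
ax=np.array([.5766,.0984])
for k,(s,t) in pts.items():
    P,e=tri(S(*s),T(*t)); d=P[:2]-ax
    print(k,P,'err %.4f'%e,'r %.4f ang %.1f'%(np.linalg.norm(d),np.degrees(np.arctan2(d[1],d[0]))))
print('tail',onz('top',T(288,522),.043),'nose',onz('top',T(278,458),.043))
for n in('scene','top'):print(cam(n)[3])
# overhead shelf: near edge corner(s)
print(tri((321,117),(266,95)),tri((206,95),(62,95)))
for z in(.025,.04): print(z,[onz('top',T(*c),z) for c in((491,207),)])
E
```

```text
A [0.6751 0.0313 0.0902] err 0.0007 r 0.1192 ang -34.3
B [0.5869 0.2144 0.0917] err 0.0017 r 0.1164 ang 84.9
C [0.4727 0.0487 0.0874] err 0.0007 r 0.1152 ang -154.4
grip [ 0.5465 -0.0842  0.089 ] err 0.0019 r 0.1851 ang -99.3
pivot [ 0.6121 -0.071   0.0319] err 0.0027 r 0.1731 ang -78.2
nose [0.4421 0.0717 0.0397] err 0.0007 r 0.1371 ang -168.8
small [0.6546 0.1342 0.0684] err 0.0013 r 0.0858 ang 24.6
big1 [0.5088 0.146  0.0724] err 0.0003 r 0.0829 ang 144.9
big2 [0.5708 0.0133 0.0726] err 0.0004 r 0.0853 ang -93.9
bolt [0.4206 0.2219 0.0585] err 0.0019 r 0.1990 ang 141.6
tail [0.4001 0.0651 0.043 ] nose [0.4418 0.0719 0.043 ]
[-0.059  -0.5388  0.6177]
[0.4298 0.0916 1.1868]
(array([0.7416, 0.0625, 0.2309]), np.float64(0.0021031143883704227)) (array([0.7653, 0.5686, 0.1634]), np.float64(0.003582654455792848))
0.025 [array([ 0.6122, -0.071 ,  0.025 ])]
0.04 [array([ 0.6098, -0.0689,  0.04  ])]
```

```bash
cat >> h.py <<'E'
AX=np.array([.5775,.0982]); YB=11.0
u=lambda a:np.array([np.cos(np.radians(a)),np.sin(np.radians(a))])
PIV=AX+.172*u(YB-90)
def lev(a): return PIV+.065*u(YB+180+a)      # a: lever angle deg
def post(b): return AX+.118*u(b)
E
python3 - <<'E'
from h import *
np.set_printoptions(precision=1,suppress=True)
print(PIV,lev(0),lev(90),post(85.2))
for y0 in(11,-169):
  for a in(0,45,92):
    for z in(.118,.25):
      print('lev',y0,a,z,robot.ik([*lev(a),z],[180,0,y0+a]),robot.ik([*lev(a),z],[180,0,y0]))
for y in range(-180,180,30):
  print('post',y,[None if q is None else q[5].round() for q in (robot.ik([*post(b),.132],[180,0,y]) for b in(85,140,195,251))])
E
```

```text
[ 0.6 -0.1] [ 0.5 -0.1] [ 0.6 -0.1] [0.6 0.2]
lev 11 0 0.118 [-22.2   0.8 -19.3  70.    0.  146.8] [-22.2   0.8 -19.3  70.    0.  146.8]
lev 11 0 0.25 [-22.2  -2.5  -8.7  83.9   0.  146.8] [-22.2  -2.5  -8.7  83.9   0.  146.8]
lev 11 45 0.118 [-25.    6.7 -13.1  70.2   0.   99. ] [-25.    6.7 -13.1  70.2   0.  144. ]
lev 11 45 0.25 [-25.    3.5  -2.6  83.9   0.   99. ] [-25.    3.5  -2.6  83.9   0.  144. ]
lev 11 92 0.118 [-23.8  15.5  -3.3  71.3   0.   53.2] [-23.8  15.5  -3.3  71.3   0.  145.2]
lev 11 92 0.25 [-23.8  12.6   7.3  84.7   0.   53.2] [-23.8  12.6   7.3  84.7   0.  145.2]
lev -169 0 0.118 [-22.2   0.8 -19.3  70.    0.  -33.2] [-22.2   0.8 -19.3  70.    0.  -33.2]
lev -169 0 0.25 [-22.2  -2.5  -8.7  83.9   0.  -33.2] [-22.2  -2.5  -8.7  83.9   0.  -33.2]
lev -169 45 0.118 [-25.    6.7 -13.1  70.2   0.  -81. ] [-25.    6.7 -13.1  70.2   0.  -36. ]
lev -169 45 0.25 [-25.    3.5  -2.6  83.9   0.  -81. ] [-25.    3.5  -2.6  83.9   0.  -36. ]
lev -169 92 0.118 [ -23.8   15.5   -3.3   71.3    0.  -126.8] [-23.8  15.5  -3.3  71.3   0.  -34.8]
lev -169 92 0.25 [ -23.8   12.6    
[... 387 characters left out ...]
np.float64(-105.0)]
post -60 [np.float64(-112.0), np.float64(-115.0), np.float64(-128.0), np.float64(-135.0)]
post -30 [np.float64(-142.0), np.float64(-145.0), np.float64(-158.0), np.float64(-165.0)]
post 0 [np.float64(-172.0), np.float64(-175.0), np.float64(172.0), np.float64(165.0)]
post 30 [np.float64(158.0), np.float64(155.0), np.float64(142.0), np.float64(135.0)]
post 60 [np.float64(128.0), np.float64(125.0), np.float64(112.0), np.float64(105.0)]
post 90 [np.float64(98.0), np.float64(95.0), np.float64(82.0), np.float64(75.0)]
post 120 [np.float64(68.0), np.float64(65.0), np.float64(52.0), np.float64(45.0)]
post 150 [np.float64(38.0), np.float64(35.0), np.float64(22.0), np.float64(15.0)]
```

```bash
python3 - <<'E'
from h import *
np.set_printoptions(precision=3,suppress=True)
o=robot.observe
robot.move_pose([*lev(0),.25],[180,0,YB]); robot.set_gripper(.045)
hit=robot.line_to([*lev(0),.118],vel=.1,guard=15)
print('hit',hit,o()['tool_pos'],o()['ft_force'])
if not hit:
    robot.set_gripper(0); print('w',o()['gripper_width'],o()['ft_force'],o()['time'])
    if o()['gripper_width']>.010:
        for a in range(9,95,9):
            robot.line_to([*lev(a),.118],vel=.07,rotation=[180,0,YB+a])
            print(a,o()['ft_force'],o()['gripper_width'])
    print(o()['time'],o()['tool_pos'],lev(90))
cv2.imwrite('pics/top1.png',robot.grab_frame('top')[90:290,180:380])
cv2.imwrite('pics/scene1.png',robot.grab_frame('scene'))
E
```

```text
hit False [ 0.547 -0.083  0.119] [0.365 0.772 0.235]
w 0.01437425707330352 [-2.225 -1.955  5.733] 4.975
9 [-1.08  -1.766  5.945] 0.013727478765499363
18 [ 0.451 -1.284  6.237] 0.014327628564920428
27 [-0.095  0.997  5.148] 0.014232383193134976
36 [1.208 2.341 5.412] 0.014258267141777749
45 [-1.543  4.984  6.982] 0.013944575086071173
54 [1.291 5.388 5.599] 0.0140702640992331
63 [1.983 6.268 5.824] 0.014093830916807463
72 [2.692 6.158 6.126] 0.014322845360571742
81 [-2.831  6.865  9.247] 0.014085204096201606
90 [-8.159  6.453 11.197] 0.01458132830191808
8.0583 [ 0.622 -0.133  0.118] [ 0.623 -0.134]
```

Grip held throughout and the lever followed the arc. Next I release it, rise, look, and go to post B.

```bash
python3 - <<'E'
from h import *
np.set_printoptions(precision=3,suppress=True)
o=robot.observe
robot.set_gripper(.045); robot.line_to([*lev(90),.25],vel=.2)
robot.move_pose([*post(150)*[.95,1],.26],[180,0,85])
t=robot.grab_frame('top'); s=robot.grab_frame('scene'); print(o()['time'])
a=cv2.resize(t[110:250,180:340],None,fx=3,fy=3); b=cv2.resize(s[150:260,170:350],None,fx=1.7,fy=1.7)
c=np.zeros((a.shape[0]+b.shape[0],480,3),np.uint8); c[:a.shape[0]]=a; c[a.shape[0]:,:b.shape[1]]=b
cv2.imwrite('pics/v2.png',c[:600])
E
```

```text
10.7417
```

View pics/v2.png

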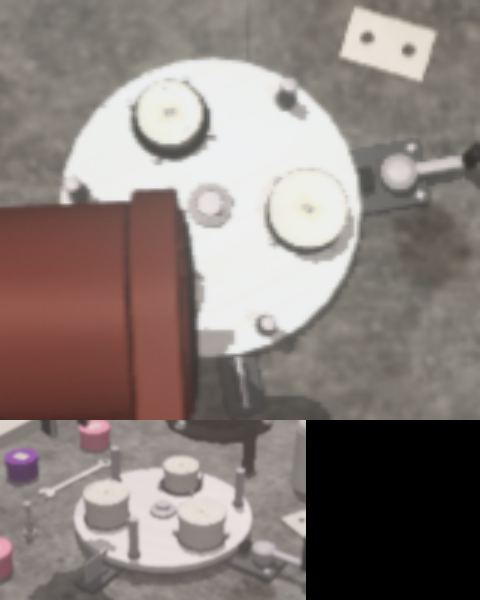

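The lever at (400,172)→(472,157) now lies along the base's -y, so it is fully open. The disc and posts haven't moved, with post B at (78,186). Next I grip post B and turn 166° round the front.

```bash
python3 - <<'E'
from h import *
np.set_printoptions(precision=3,suppress=True)
o=robot.observe
b0=85.2; z=.130; b1=b0+(180+YB-25.2)
robot.move_pose([*post(b0),.24],[180,0,b0]); robot.set_gripper(.045)
hit=robot.line_to([*post(b0),z],vel=.1,guard=15)
if hit: print('hit',o()['tool_pos']); raise SystemExit
robot.set_gripper(0); print('w',o()['gripper_width'],o()['ft_force'],o()['time'])
if o()['gripper_width']<.008: raise SystemExit
n=28
for i in range(1,n+1):
    b=b0+(b1-b0)*i/n; robot.line_to([*post(b),z],vel=.06,rotation=[180,0,(b+180)%360-180])
    if i%4==0: s=o(); print(round(b),s['ft_force'],s['gripper_width'],s['time'])
    if np.linalg.norm(o()['ft_force'])>60 or o()['gripper_width']<.008: print('abort',b); break
robot.pause(.5)
t=robot.grab_frame('top'); s=robot.grab_frame('scene'); cv2.imwrite('pics/top3.png',t); cv2.imwrite('pics/scene3.png',s)
print(o()['tool_pos'],post(b1),o()['time'])
a=cv2.resize(t[110:260,180:340],None,fx=2.4,fy=2.4); b=cv2.resize(s[150:260,170:350],None,fx=2,fy=2)
c=np.zeros((a.shape[0]+b.shape[0],384,3),np.uint8); c[:a.shape[0],:a.shape[1]]=a; c[a.shape[0]:,:b.shape[1]]=b
cv2.imwrite('pics/v3.png',c)
E
```

```text
w 0.012637259059857875 [-0.333  0.07   4.901] 13.2667
109 [0.719 0.559 6.037] 0.012180652464865755 14.6667
133 [0.827 0.911 5.314] 0.012460319479066282 16.0667
156 [4.427 0.917 5.861] 0.012532137861922987 17.4667
180 [6.792 3.505 4.284] 0.012548235280947477 18.8667
204 [8.329 7.608 3.905] 0.012374154053386403 20.2667
227 [ 5.193 12.226  7.741] 0.012345997162462652 21.6667
251 [-0.723 12.657 11.677] 0.012313315929575982 23.0667
[ 0.539 -0.011  0.131] [ 0.539 -0.013] 23.6667
```

View pics/v3.png

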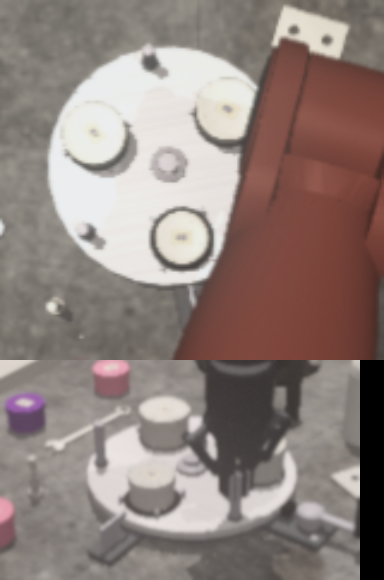

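The small tin is at v3 (181,237), in front of the fin at (190,295), with the post held and the lever still open. Next I measure the offset.

```bash
python3 - <<'E'
from h import *
np.set_printoptions(precision=4,suppress=True)
t=cv2.imread('pics/top3.png')
m=cv2.cvtColor(t,cv2.COLOR_BGR2HSV); b=t[195:222,242:270].astype(int)
mask=np.zeros(t.shape[:2],np.uint8); cv2.circle(mask,(255,208),14,1,-1)
mask&=((t.min(2)>150)).astype(np.uint8)
c=max(cv2.findContours(mask,cv2.RETR_EXTERNAL,cv2.CHAIN_APPROX_NONE)[0],key=cv2.contourArea)
(e,ax,_)=cv2.fitEllipse(c)
S=lambda x,y:(170+x/2-.25,150+(y-360)/2-.25)
P3,er=tri(S(152,471),e); print('ell',e,ax,'tri',P3,er)
for yb in(10.5,11,11.5):
    for A in(AX,np.array([.5766,.0984])):
        for P in (onz('top',e,.065),):
            d=P[:2]-A; print(yb,d@u(yb),d@u(yb+90))
# fin-line check directly in image frame: fin nose/tail on z=.043
N=np.array([.4418,.0719]);Tl=np.array([.4001,.0651]); P=onz('top',e,.065)[:2]
print(P,np.degrees(np.arctan2(*(P-AX)[::-1])),np.degrees(np.arctan2(*(N-AX)[::-1])),np.degrees(np.arctan2(*(Tl-AX)[::-1])))
s=robot.observe(); print(s['time'],s['gripper_force'],s['ft_force'],s['qvel'])
E
```

```text
ell (255.2830810546875, 208.5155029296875) (21.03885269165039, 21.154727935791016) tri [0.495  0.082  0.0695] 0.0019569207315596167
10.5 -0.08446977031391636 -0.00023134469982272982
10.5 -0.08362128800220724 -0.0005920076542784614
11 -0.08446857280162802 0.000505792558258438
11 -0.08362327013560042 0.0001377390257300077
11.5 -0.08446094268048746 0.0012428912982780373
11.5 -0.08361888403321213 0.0008674752163783871
[0.4945 0.0826] -169.3430794623739 -169.03149690382818 -169.4310541182139
23.6667 59.570773243904114 [ 0.049  13.8028 11.0395] [-0.0311 -0.073  -0.0345  0.0338 -0.081  -0.039 ]
```

The tin is within about 1 mm of the pointer line and the grip is firm, so I hand it in.

```bash
python3 -c "
from plant import robot
robot.pause(.8); print(robot.job_done())"
```

```text
the job is handed in; nothing more can be done
None
```

I handed the job in at about 25 s: the lever is fully open, and the small tin measured about 1 mm off the pointer's line with the post still gripped; no verdict came back.

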